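# Shift the potion mixer into third

## Task

Put the potion mixer into third gear: with the fingertips, push its orange-balled gear lever through the H-shaped gate, out of the left-hand leg, across to the right, then forward (away from the robot) fully home into the third slot, the far right one with three green dots. Only push the lever, gently, never grip or force it; leave it there and draw clear. Do not disturb the bottle, pot, jar and spoon around it.

Things in the scene. Friction and masses are not known exactly. Their poses are not given: they have to be found in the camera images.
- mixer: Mixer, fixed on the table: purple gearbox 180 (x) x 160 (y) x 110 mm high; on its +y side, centred at y +235 mm, a clear drum, radius 66, 142 mm high. Origin: on the table under the gate's centre; +x forward (away from the robot), +y left, z up; turned up to 20 degrees. Lever: 10 mm stem, orange ball; pivot 30 mm above the origin, ball centre 150 mm from the pivot.
- ball (a point): Centre of the lever's orange ball, radius 20 mm. In the mixer's frame, in m, with f = lever_fore and s = lever_side: x = 0.15 sin(f) cos(s), y = -0.15 sin(s), z = 0.03 + 0.15 cos(f) cos(s): 167 to 180 mm above the table.
- gate_centre (a point): Centre of the H gate, on the aluminium gate plate, 110 mm above the table. A left and a right leg along mixer x, joined at mid-length by a cross channel along y; the lever changes legs only there (lever_fore within about 0.05 of 0). Slots: 1 far left (one red dot), 2 near left (two yellow), 3 far right (three green), 4 near right (four blue).
- lever_fore (a joint): Fore-aft lean of the lever, rad: 0 upright, in the cross channel; positive = forward (mixer's +x, away from the robot). Stops, the slots' ends: -0.32 and +0.32. Begins between -0.30 and 0.30. Stays where it is left; about 2 N at the ball moves it.
- lever_side (a joint): Sideways lean of the lever, rad: -0.26 = left leg (mixer's +y side), where it begins; +0.26 = right leg; these are the stops. In a leg it has about 0.05 rad of play. Stays where it is left; about 2 N at the ball.
- blue_bottle: Loose dark blue corked bottle, radius 26 mm, 160 mm high, standing right of the mixer; to be left alone. Origin: centre of its underside, z up.
- pumpkin_pot: Loose orange pumpkin-shaped pot, radius 36 mm, 66 mm high, standing right of the mixer; to be left alone. Origin: centre of its underside, z up.
- red_jar: Loose clear jar with red lid, radius 30 mm, 85 mm high, standing to the near right of the mixer; to be left alone. Origin: centre of its underside, z up.
- spoon: Loose green measuring spoon, 140 mm long, lying on the table to the near left of the mixer; to be left alone. Origin: centre of its underside, x along it.

How it is judged:
By the outcome, as a careful person would: the job done as asked, in the order asked, and still so for the second after the job is handed in, with the robot touching nothing.
It also fails if it takes over 58 s, if anything falls off the work surface, if the arm or the gripper's body presses on something with over 40 N, if the wrist force passes 120 N, or if a joint passes its speed limit or range.

## Robot

A 7-joint arm with a two-finger parallel gripper is mounted at the origin on the work surface. World frame = base frame: x ahead of the robot, y to its left, z up, the work surface at z = 0. Lengths are in m, angles in rad, forces in N, time in s.
With the tool pointing down it reaches from about 0.425 to 0.925 m from the base axis. Payload 6.8 kg.
Tool frame: the origin (TCP) lies on the centre line of the jaws, within the pads' length; the fingertips stand 11 mm ahead of it and the grasp point (between the pads) lies 8 mm behind it; z points along the fingers, y is the direction in which the jaws open and shut (so a half turn about z gives the same grasp; the last joint's range is limited). The gripper opens to 85 mm and grips with 20 to 120 N. Pads are 22 mm wide; open, the fingers measure 114 mm over their backs; the gripper's body (76 mm by 85 mm) begins 54 mm behind the grasp point. The pads swing forward as they close: fully open they stand 13 mm farther back than shut.
Start: joints at [1.071, 0.477, 0.022, 1.555, -0.011, 1.109, -0.083], TCP at [0.258, -0.624, 0.242] pointing down, gripper open.
Joint ranges: [-2.96, 2.96], [-0.34, 2.1], [-1.41, 1.46], [0.24, 2.44], [-1.37, 4.51], [0.17, 1.92], [-2.96, 2.96]. Speed limits (rad/s): [2.39, 2.39, 3.14, 3.14, 3.14, 3.14, 3.14].

## Interface

Orientations are given as a rotation vector (axis times angle).
In Python, from bench import r gives the robot as it stands.
- The arm moves only by the tool send_rows, never from a script. Its argument "deltas" is a list of rows, each a list of 7 numbers: the opening, from 0 (shut) to 1 (fully open), then the shift along the tool's x, y, z as a fraction of full scale, then the turn, a rotation vector about the tool's x, y, z as a fraction of full scale. In form: [[hand, x, y, z, ax, ay, az], ...]. A call has 1 to 20 rows; each row is the pose to reach, as a shift and turn from the pose commanded when the call began, along the tool's axes at that moment, turning the shorter way round; what a row does not reach only later rows make up. Full scale, the value 1, is 150 mm for a shift and 180 degrees for a turn. A row lasts 1/12 s, in which the tool goes at most 41.7 mm and 7.16 degrees, less where a joint would pass 70% of its speed; a pose out of reach is approached as far as the arm can. A call with a number of a shift or a turn outside -1 to 1 is refused whole. A call with a gripper value outside its range is refused whole. The fingers move at their own pace and stop on an object; "squeeze" is the grip in N (left out, the last holds). Time passes only in rows, so rows that repeat a pose let the fingers close. It gives the time, the measured TCP pose, the force and the opening at its end, in the units of the state.
- r.get_obs(): the state, without advancing time (a new reading comes with each control period).
- r.grab_frame(name): name is "side" or "top" or "wrist"; returns a dict with "pixels" (480x640x3 uint8, red, green, blue), "camera_matrix" (3x3 intrinsics, pixels), "rvec" (rotation vector, rad) and "tvec" (3), from world to camera coordinates, as OpenCV has them. Camera axes: x right, y down, z forward; pixel columns grow to the right and rows downward; lengths in m; the calibration is good to about 2 mm. A picture is of the moment at which its call begins. There is no depth.
- r.hand_in(): hands the job in, once; it reports no verdict.
The state is a dict: "clock": time; "joints": joint angles; "qvel": joint speeds; "tau": joint torques, N m; "tcp_pos": TCP position; "orientation": TCP orientation; "contact_force": force on the tool from outside, world axes, zero at the start; "moment": the same for the moment, N m; "grip_width": finger opening in m.
Only numpy, scipy, OpenCV 4.12 (cv2) and the standard library are available. Lean on these libraries where they do the work, as an engineer would, in place of code of your own. Each camera call takes 0.05 s, during which the arm holds its last target. There are 200 camera calls.

## Working session

There is one attempt and no reset: what is moved stays moved. The work goes in short steps, Python scripts to look and compute and a tool call to move; the robot and the scene stay as the last step left them, time stands still between calls to the robot, and variables do not carry over. Pictures are saved under pics/ and viewed, about 8 in all and at most 12, crops included, and the job is handed in when it is done.

Besides the shell and the picture viewer there is one more tool, called after ">>>" as name(argument=value, ...), one argument or row to a line, values as JSON. send_rows: Moves the arm, as the interface text tells. Shift numbers are shares of 150 mm and turn numbers shares of 180 degrees, none past 1 either way. Its arguments: {"type":"object","properties":{"deltas":{"type":"array","items":{"type":"array","items":{"type":"number"}}},"squeeze":{"type":"number"}},"required":["deltas"]}

```bash
mkdir -p pics
python3 - <<'E'
from bench import r
import cv2,numpy as np
o=r.get_obs();print({k:np.round(v,3) for k,v in o.items()})
for n in("top","side"):
    f=r.grab_frame(n);cv2.imwrite(f"pics/{n}0.png",f["pixels"][:,:,::-1]);np.savez(f"{n}0.npz",**f)
    print(n,f["camera_matrix"].tolist(),f["rvec"],f["tvec"])
E
```

```text
{'clock': np.float64(0.0), 'joints': array([ 1.071,  0.478,  0.022,  1.556, -0.012,  1.109, -0.083]), 'qvel': array([ 0.001, -0.   , -0.001, -0.001, -0.   , -0.   , -0.   ]), 'tau': array([ 1.0000e-03, -5.9646e+01,  1.6080e+00, -2.8121e+01,  1.2000e-02,
        9.0000e-03, -0.0000e+00]), 'tcp_pos': array([ 0.258, -0.623,  0.241]), 'orientation': array([-3.08e+00, -6.11e-01,  1.00e-03]), 'contact_force': array([-0.029,  0.337,  0.043]), 'moment': array([-0.049,  0.033,  0.025]), 'grip_width': np.float64(0.086)}
top [[443.08875729494787, 0.0, 320.1006628841886], [0.0, 443.08875729494787, 245.8388664413379], [0.0, 0.0, 1.0]] [ 2.22408729 -2.19499613  0.09509562] [-0.0469813   0.5928888   0.87241738]
side [[474.20360435349875, 0.0, 320.409796162362], [0.0, 474.20360435349875, 235.77312626129893], [0.0, 0.0, 1.0]] [ 0.9068305  -2.50281717  1.07673817] [0.46171204 0.3810006  0.64697851]
```

View pics/top0.png

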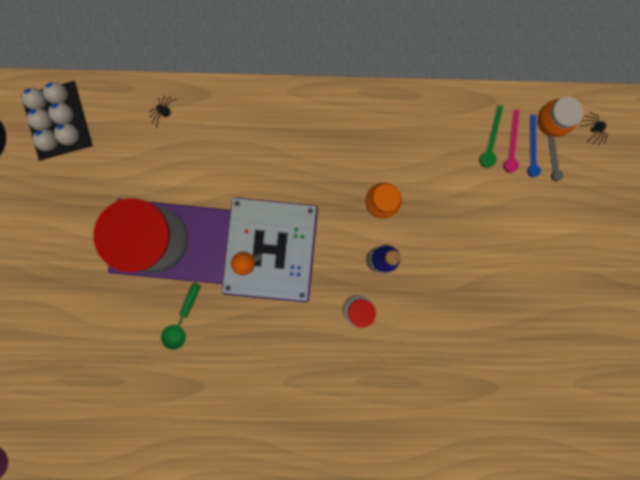

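View pics/side0.png

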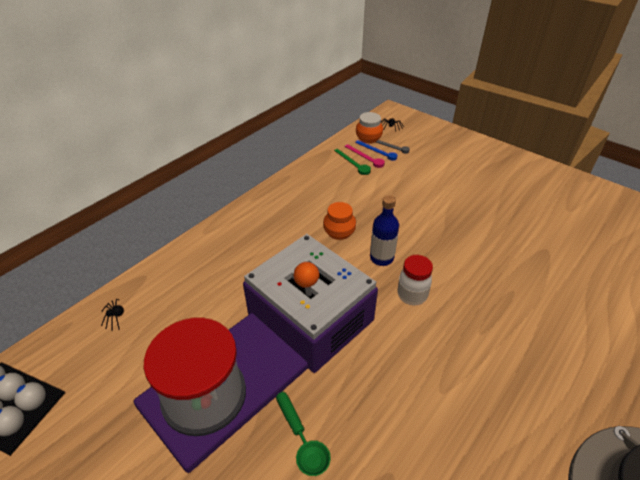

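Top view: plate screws are at about (237,203), (310,211), (302,295) and (228,288). The ball is at (243,264), the H at about (270,249), the bottle at (384,258), the pot at (384,200) and the jar at (361,312). The side view agrees with this, with the ball at (306,274).

```bash
cat > h.py <<'E'
import numpy as np,cv2
from scipy.spatial.transform import Rotation as R
from scipy.optimize import least_squares
def plane(f,uv,z):
    K,Rm=f["camera_matrix"],cv2.Rodrigues(f["rvec"])[0];t=np.ravel(f["tvec"])
    c=-Rm.T@t;d=Rm.T@np.linalg.solve(K,[uv[0],uv[1],1.]);return c+d*(z-c[2])/d[2]
def proj(f,p):return cv2.projectPoints(np.atleast_2d(p).astype(float),f["rvec"],f["tvec"],f["camera_matrix"],None)[0][:,0]
def ballpt(o,yaw,f,s):
    c,n=np.cos(yaw),np.sin(yaw);x=.15*np.sin(f)*np.cos(s);y=-.15*np.sin(s)
    return np.array([o[0]+c*x-n*y,o[1]+n*x+c*y,.03+.15*np.cos(f)*np.cos(s)])
def orange(f,near,rad=22):
    h=cv2.cvtColor(f["pixels"],cv2.COLOR_RGB2HSV);m=cv2.inRange(h,(5,150,90),(18,255,255))
    v,u=np.nonzero(m);k=np.hypot(u-near[0],v-near[1])<rad;return np.array([u[k].mean(),v[k].mean()]),k.sum()
E
python3 - <<'E'
from h import *
T=dict(np.load("top0.npz"));S=dict(np.load("side0.npz"))
P=np.array([plane(T,u,.11) for u in[(237,203),(310,211),(302,295),(228,288)]]);print(P.round(3))
Q=np.array([plane(S,u,.11) for u in[(251,275),(307,238),(372,281),(313,327)]]);print(Q.round(3))
for X in(P,Q):
    d=(X[0]-X[3])+(X[1]-X[2]);print("o",X.mean(0).round(4),"yaw",np.arctan2(d[1],d[0]))
X=(P+Q)/2;d=(X[0]-X[3])+(X[1]-X[2]);e=(X[0]-X[1])+(X[3]-X[2]);yaw=(np.arctan2(d[1],d[0])+np.arctan2(-e[0],e[1]))/2;o=X.mean(0)
print("use",o,yaw)
bt,n1=orange(T,(243,264));bs,n2=orange(S,(306,274));print(bt,n1,bs,n2)
fit=least_squares(lambda q:np.r_[proj(T,ballpt(o,yaw,*q))[0]-bt,proj(S,ballpt(o,yaw,*q))[0]-bs],[-.1,-.26])
print(fit.x,fit.fun,ballpt(o,yaw,*fit.x))
for f,s in[(0,-.26),(0,.26),(.32,.26)]:print(f,s,ballpt(o,yaw,f,s).round(4))
for n,u,z in[("bottle",(392,257),.16),("pot",(386,198),.066),("jar",(362,313),.085)]:print(n,plane(T,u,z).round(3))
from bench import r
q=r.get_obs();print(R.from_rotvec(q["orientation"]).as_matrix().round(3))
E
```

```text
[[ 0.663  0.114  0.11 ]
 [ 0.651 -0.017  0.11 ]
 [ 0.5   -0.005  0.11 ]
 [ 0.511  0.126  0.11 ]]
[[ 0.664  0.112  0.11 ]
 [ 0.65  -0.02   0.11 ]
 [ 0.496 -0.011  0.11 ]
 [ 0.511  0.126  0.11 ]]
o [0.5814 0.0545 0.11  ] yaw -0.08141712466332918
o [0.5804 0.0517 0.11  ] yaw -0.07486794485083534
use [0.58091195 0.05309783 0.11      ] -0.08838032386798726
[242.70050761 263.15736041] 394 [306.0811359  273.98174442] 493
[-0.20468287 -0.24250913] [ 0.57675186  0.10406223 -0.40852669  0.34635802] [0.5546105  0.09159044 0.17257122]
0 -0.26 [0.5843 0.0915 0.175 ]
0 0.26 [0.5775 0.0147 0.175 ]
0.32 0.26 [0.6229 0.0107 0.1676]
bottle [ 0.569 -0.156  0.16 ]
pot [ 0.684 -0.163  0.066]
jar [ 0.467 -0.116  0.085]
[[ 0.924  0.382 -0.001]
 [ 0.382 -0.924  0.001]
 [-0.    -0.002 -1.   ]]
```

>>> send_rows(
  deltas=[
    [0,0.2,-0.22,0,0,0,0.038],
    [0,0.4,-0.45,0,0,0,0.076],
    [0,0.6,-0.7,0,0,0,0.115],
    [0,0.83,-0.95,0,0,0,0.153],
    [0,0.83,-0.95,0,0,0,0.153],
    [0,0.83,-0.95,0,0,0,0.153],
  ],
  squeeze=20,
)

```text
clock: 0.6
tcp_pos: [0.3213, -0.4388, 0.242]
orientation: [-3.136, 0.128, -0.0]
contact_force: [-0.1, -0.6, 0.4]
grip_width: 0.0125
```

>>> send_rows(
  deltas=[
    [0,0.054,-0.23,0,0,0,0],
    [0,0.108,-0.46,0,0,0,0],
    [0,0.162,-0.69,0,0,0,0],
    [0,0.217,-0.916,0,0,0,0],
  ],
)

```text
clock: 0.93
tcp_pos: [0.3629, -0.3097, 0.2421]
orientation: [3.138, -0.141, -0.0]
contact_force: [1.7, 0.1, 1.4]
grip_width: -0.0002
```

>>> send_rows(
  deltas=[
    [0,0.054,-0.23,0,0,0,0],
    [0,0.108,-0.46,0,0,0,0],
    [0,0.162,-0.69,0,0,0,0],
    [0,0.217,-0.916,0,0,0,0],
  ],
)

```text
clock: 1.27
tcp_pos: [0.4078, -0.1756, 0.2423]
orientation: [3.138, -0.14, 0.0]
contact_force: [1.6, -0.9, -0.2]
grip_width: -0.0001
```

>>> send_rows(
  deltas=[
    [0,0.054,-0.23,0,0,0,0],
    [0,0.108,-0.46,0,0,0,0],
    [0,0.162,-0.69,0,0,0,0],
    [0,0.217,-0.916,0,0,0,0],
  ],
)

```text
clock: 1.6
tcp_pos: [0.4526, -0.0416, 0.2423]
orientation: [3.138, -0.14, 0.0]
contact_force: [0.8, -0.3, 0.3]
grip_width: 0.0002
```

>>> send_rows(
  deltas=[
    [0,0.054,-0.23,0,0,0,0],
    [0,0.108,-0.46,0,0,0,0],
    [0,0.162,-0.69,0,0,0,0],
    [0,0.217,-0.916,0,0,0,0],
    [0,0.217,-0.916,0,0,0,0],
    [0,0.217,-0.916,0,0,0,0],
  ],
)

```text
clock: 2.1
tcp_pos: [0.4973, 0.0929, 0.242]
orientation: [-3.138, 0.134, 0.001]
contact_force: [-0.5, 0.1, 0.7]
grip_width: 0.0001
```

>>> send_rows(
  deltas=[
    [0,0,-0.03,0.15,0,0,0],
    [0,0,-0.03,0.3,0,0,0],
    [0,0,-0.03,0.42,0,0,0],
    [0,0,-0.03,0.5,0,0,0],
    [0,0,-0.03,0.54,0,0,0],
    [0,0,-0.03,0.54,0,0,0],
    [0,0,-0.03,0.54,0,0,0],
  ],
)

```text
clock: 2.68
tcp_pos: [0.4975, 0.0947, 0.1615]
orientation: [3.138, -0.142, -0.0]
contact_force: [0.5, -0.7, 0.5]
grip_width: 0.0002
```

```bash
cat > look.py <<'E'
import sys
from h import *
from bench import r
o=np.array([.5809,.0531]);yaw=-.088;n=sys.argv[1]
q=r.get_obs();d=q["tcp_pos"][:2]-o;c,s=np.cos(yaw),np.sin(yaw)
print("tcp mixer",(c*d[0]+s*d[1]).round(4),(-s*d[0]+c*d[1]).round(4),q["tcp_pos"][2].round(4),"F",np.round(q["contact_force"],1),q["clock"])
T,S=r.grab_frame("top"),r.grab_frame("side")
im=[cv2.resize(f["pixels"][y:y+200,x:x+200,::-1],(400,400),interpolation=cv2.INTER_CUBIC) for f,x,y in((T,170,150),(S,210,170))]
cv2.imwrite(f"pics/{n}.png",np.hstack(im))
for nm,f,g in(("top",T,sys.argv[2]),("side",S,sys.argv[3])):
    g=eval(g);b,k=orange(f,proj(f,ballpt(o,yaw,*g))[0]);
    ft=least_squares(lambda p:proj(f,ballpt(o,yaw,*p))[0]-b,g);print(nm,b.round(1),k,"f,s",ft.x.round(3),"ball mixer",(.15*np.sin(ft.x[0])*np.cos(ft.x[1])).round(4),(-.15*np.sin(ft.x[1])).round(4))
E
python3 look.py a "(-.2,-.25)" "(-.2,-.25)"
```

```text
tcp mixer -0.0868 0.0341 0.1615 F [ 0.5 -0.7  0.5] 2.6833
top [242.7 263.2] 393 f,s [-0.204 -0.25 ] ball mixer -0.0295 0.0371
side [302.5 270.1] 201 f,s [-0.144 -0.232] ball mixer -0.0209 0.0345
```

View pics/a.png

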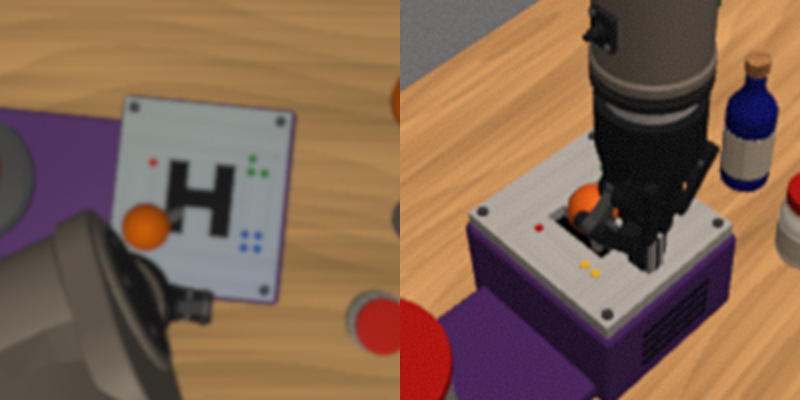

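The gripper is closed and stands just behind the ball. The top crop shows the ball clear at (145,227), and the fingers haven't touched it.

>>> send_rows(
  deltas=[
    [0,0.04,-0.01,0,0,0,0],
    [0,0.08,-0.02,0,0,0,0],
    [0,0.11,-0.02,0,0,0,0],
    [0,0.14,-0.02,0,0,0,0],
    [0,0.17,-0.02,0,0,0,0],
    [0,0.2,-0.02,0,0,0,0],
    [0,0.22,-0.02,0,0,0,0],
    [0,0.24,-0.02,0,0,0,0],
    [0,0.26,-0.02,0,0,0,0],
    [0,0.28,-0.02,0,0,0,0],
    [0,0.29,-0.02,0,0,0,0],
    [0,0.3,-0.02,0,0,0,0],
    [0,0.3,-0.02,0,0,0,0],
    [0,0.3,-0.02,0,0,0,0],
  ],
)

```text
clock: 3.95
tcp_pos: [0.5425, 0.0947, 0.1613]
orientation: [3.138, -0.14, 0.0]
contact_force: [-2.3, -0.1, 1.1]
grip_width: 0.0001
```

```bash
python3 look.py b "(-.07,-.25)" "(-.07,-.25)"
```

```text
tcp mixer -0.0419 0.0381 0.1613 F [-2.3 -0.1  1.1] 3.95
top [249.2 246.6] 113 f,s [-0.01  -0.193] ball mixer -0.0015 0.0287
side [294.9 263.4] 53 f,s [-0.022 -0.229] ball mixer -0.0033 0.0341
```

View pics/b.png

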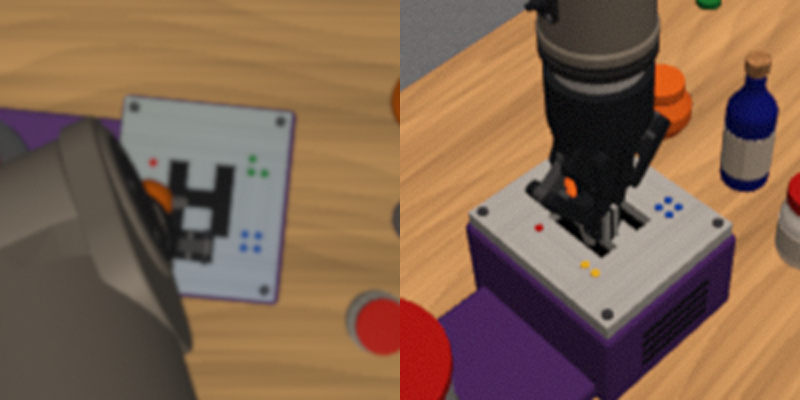

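The top crop shows the ball's visible edge, which puts its centre near x = -9 mm. That fits the finger at -42 + 31 mm, so I'll push 10 mm more, back off to the left, and look.

>>> send_rows(
  deltas=[
    [0,0.02,0,0,0,0,0],
    [0,0.04,0,0,0,0,0],
    [0,0.055,0,0,0,0,0],
    [0,0.068,0,0,0,0,0],
    [0,0.068,0,0,0,0,0],
    [0,0.068,0,0,0,0,0],
    [0,-0.1,0,0,0,0,0],
    [0,-0.2,0,0,0,0,0],
    [0,-0.2,-0.2,0,0,0,0],
    [0,-0.2,-0.38,0,0,0,0],
    [0,-0.2,-0.38,0,0,0,0],
    [0,-0.2,-0.38,0,0,0,0],
  ],
)

```text
clock: 5.05
tcp_pos: [0.5178, 0.156, 0.1615]
orientation: [-3.138, 0.134, -0.002]
contact_force: [0.1, -0.5, 0.2]
grip_width: 0.0
```

```bash
python3 look.py c "(0,-.25)" "(0,-.25)"
```

```text
tcp mixer -0.0719 0.097 0.1615 F [ 0.1 -0.5  0.2] 5.05
top [244.6 244.5] 412 f,s [ 0.008 -0.248] ball mixer 0.0012 0.0368h.py:13: RuntimeWarning: Mean of empty slice.
  v,u=np.nonzero(m);k=np.hypot(u-near[0],v-near[1])<rad;return np.array([u[k].mean(),v[k].mean()]),k.sum()
  ret = ret.dtype.type(ret / rcount)
Traceback (most recent call last):
  File "look.py", line 12, in <module>
    ft=least_squares(lambda p:proj(f,ballpt(o,yaw,*p))[0]-b,g);print(nm,b.round(1),k,"f,s",ft.x.round(3),"ball mixer",(.15*np.sin(ft.x[0])*np.cos(ft.x[1])).round(4),(-.15*np.sin(ft.x[1])).round(4))
ValueError: Residuals are not finite in the initial point.
```

View pics/c.png

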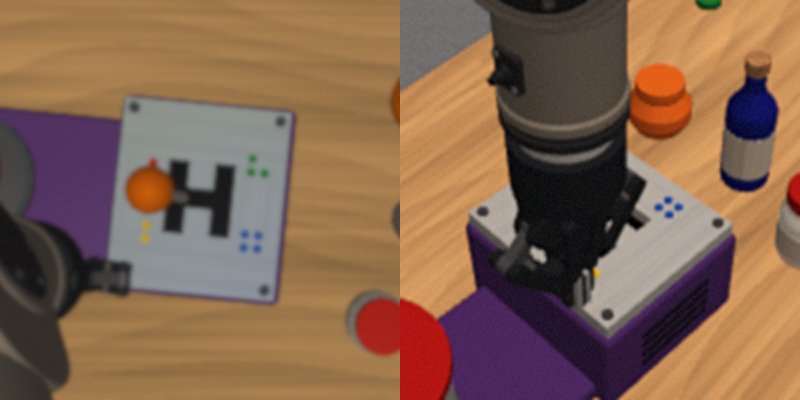

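The lever now leans f ≈ 0.01, in line with the cross channel (ball at top crop (150,189)). I'll go round to its left and push right.

>>> send_rows(
  deltas=[
    [0,0.16,0,0,0,0,0],
    [0,0.32,0,0,0,0,0],
    [0,0.43,0,0,0,0,0],
    [0,0.485,0,0,0,0,0],
    [0,0.485,0.05,0,0,0,0],
    [0,0.485,0.1,0,0,0,0],
    [0,0.485,0.15,0,0,0,0],
    [0,0.485,0.2,0,0,0,0],
    [0,0.485,0.24,0,0,0,0],
    [0,0.485,0.28,0,0,0,0],
    [0,0.485,0.32,0,0,0,0],
    [0,0.485,0.36,0,0,0,0],
    [0,0.485,0.4,0,0,0,0],
    [0,0.485,0.44,0,0,0,0],
    [0,0.485,0.48,0,0,0,0],
    [0,0.485,0.52,0,0,0,0],
    [0,0.485,0.55,0,0,0,0],
    [0,0.485,0.57,0,0,0,0],
    [0,0.485,0.57,0,0,0,0],
  ],
)

```text
clock: 6.73
tcp_pos: [0.5826, 0.0614, 0.1625]
orientation: [3.138, -0.141, 0.003]
contact_force: [1.5, 0.3, 7.8]
grip_width: 0.0002
```

```bash
python3 look.py d "(0,.15)" "(0,.15)"
```

```text
tcp mixer 0.001 0.0084 0.1625 F [1.5 0.3 7.8] 6.7333h.py:13: RuntimeWarning: Mean of empty slice.
  v,u=np.nonzero(m);k=np.hypot(u-near[0],v-near[1])<rad;return np.array([u[k].mean(),v[k].mean()]),k.sum()
  ret = ret.dtype.type(ret / rcount)
Traceback (most recent call last):
  File "look.py", line 12, in <module>
    ft=least_squares(lambda p:proj(f,ballpt(o,yaw,*p))[0]-b,g);print(nm,b.round(1),k,"f,s",ft.x.round(3),"ball mixer",(.15*np.sin(ft.x[0])*np.cos(ft.x[1])).round(4),(-.15*np.sin(ft.x[1])).round(4))
ValueError: Residuals are not finite in the initial point.
```

View pics/d.png

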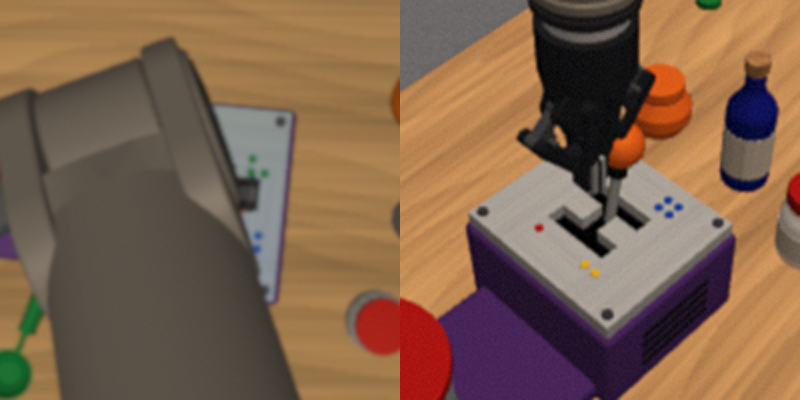

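```bash
sed -i 's/^    g=eval(g);b,k=orange/    g=eval(g)\n    try: b,k=orange/; s/rad);$/&/' look.py
python3 - <<'E'
s=open('look.py').read()
i=s.index("    g=eval(g)")
s=s[:i]+'''    g=eval(g);b,k=orange(f,proj(f,ballpt(o,yaw,*g))[0])
    if k<20: print(nm,"hidden");continue
    ft=least_squares(lambda p:proj(f,ballpt(o,yaw,*p))[0]-b,g);print(nm,b.round(1),k,"f,s",ft.x.round(3),"ball mixer",(.15*np.sin(ft.x[0])*np.cos(ft.x[1])).round(4),(-.15*np.sin(ft.x[1])).round(4))
'''
open('look.py','w').write(s)
E
python3 look.py d2 "(0,.15)" "(0,.15)"
```

```text
tcp mixer 0.0011 0.0089 0.1625 F [ 0.6 -0.2  6.9] 6.8333
top hidden
side [326.8 240.6] 393 f,s [-0.012  0.265] ball mixer -0.0017 -0.0393h.py:13: RuntimeWarning: Mean of empty slice.
  v,u=np.nonzero(m);k=np.hypot(u-near[0],v-near[1])<rad;return np.array([u[k].mean(),v[k].mean()]),k.sum()
  ret = ret.dtype.type(ret / rcount)
```

>>> send_rows(
  deltas=[
    [0,0,-0.05,0,0,0,0],
    [0,0,-0.15,0,0,0,0],
    [0,0,-0.3,0,0,0,0],
    [0,0,-0.5,0,0,0,0],
    [0,-0.2,-0.6,0,0,0,0],
    [0,-0.45,-0.6,0,0,0,0],
    [0,-0.65,-0.6,0,0,0,0],
    [0,-0.65,-0.6,0,0,0,0],
  ],
)

```text
clock: 7.6
tcp_pos: [0.4858, 0.1613, 0.16]
orientation: [3.136, -0.131, -0.01]
contact_force: [-0.0, -0.9, -0.2]
grip_width: 0.0
```

```bash
python3 look.py e "(0,.25)" "(0,.25)" 2>&1 | grep -v Warn
```

```text
tcp mixer -0.1042 0.0994 0.16 F [-0.  -0.9 -0.2] 7.6
top [282.  248.1] 408 f,s [0.01  0.165] ball mixer 0.0015 -0.0247
side [342.4 233.8] 81 f,s [0.07  0.638] ball mixer 0.0085 -0.0893
```

View pics/e.png

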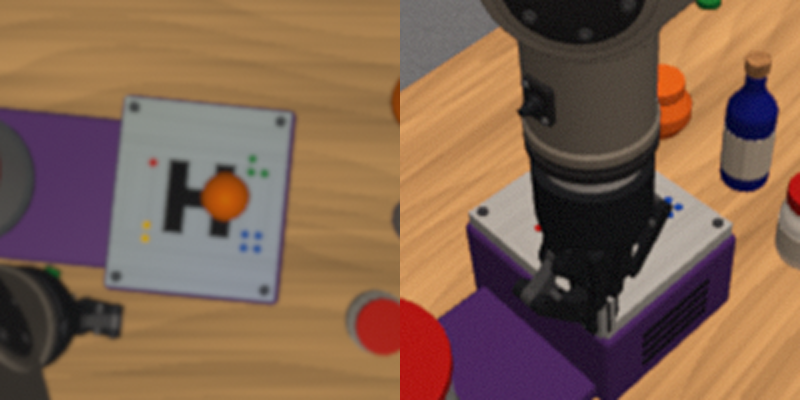

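The lever is at s ≈ 0.165, f ≈ 0.01, part of the way across. The contact offset came out at about 33 mm, as expected. I'll push the rest of the way slightly higher up, because the last push showed a 7 N upward force.

>>> send_rows(
  deltas=[
    [0,0.2,0,-0.06,0,0,0],
    [0,0.4,0,-0.06,0,0,0],
    [0,0.58,0,-0.06,0,0,0],
    [0,0.7,0,-0.06,0,0,0],
    [0,0.7,0.15,-0.06,0,0,0],
    [0,0.7,0.3,-0.06,0,0,0],
    [0,0.7,0.42,-0.06,0,0,0],
    [0,0.7,0.5,-0.06,0,0,0],
    [0,0.7,0.54,-0.06,0,0,0],
    [0,0.7,0.57,-0.06,0,0,0],
    [0,0.7,0.6,-0.06,0,0,0],
    [0,0.7,0.62,-0.06,0,0,0],
    [0,0.7,0.64,-0.06,0,0,0],
    [0,0.7,0.66,-0.06,0,0,0],
    [0,0.7,0.675,-0.06,0,0,0],
    [0,0.7,0.685,-0.06,0,0,0],
    [0,0.7,0.685,-0.06,0,0,0],
  ],
)

```text
clock: 9.12
tcp_pos: [0.5887, 0.0491, 0.1702]
orientation: [3.138, -0.14, -0.0]
contact_force: [0.2, 0.9, -0.6]
grip_width: 0.0005
```

```bash
python3 look.py f "(0,.25)" "(0,.25)" 2>&1 | grep -v Warn
```

```text
v,u=np.nonzero(m);k=np.hypot(u-near[0],v-near[1])<rad;return np.array([u[k].mean(),v[k].mean()]),k.sum()
  ret = ret.dtype.type(ret / rcount)
tcp mixer 0.0081 -0.0033 0.1702 F [ 0.2  0.9 -0.6] 9.1167
top hidden
side [330.4 236.1] 625 f,s [0.039 0.379] ball mixer 0.0055 -0.0555
```

>>> send_rows(
  deltas=[
    [0,0,-0.1,0,0,0,0],
    [0,0,-0.25,0,0,0,0],
    [0,0,-0.4,0,0,0,0],
    [0,-0.2,-0.4,0,0,0,0],
    [0,-0.4,-0.4,0,0,0,0],
    [0,-0.55,-0.4,0,0,0,0],
    [0,-0.6,-0.4,0,0,0,0],
    [0,-0.6,-0.4,0,0,0,0],
    [0,-0.6,-0.4,0,0,0,0],
  ],
)

```text
clock: 9.97
tcp_pos: [0.5056, 0.1166, 0.1709]
orientation: [3.138, -0.14, 0.003]
contact_force: [1.0, -0.2, 0.0]
grip_width: -0.0001
```

```bash
python3 look.py g "(0,.25)" "(0,.25)" 2>&1 | grep -v Warn
```

```text
v,u=np.nonzero(m);k=np.hypot(u-near[0],v-near[1])<rad;return np.array([u[k].mean(),v[k].mean()]),k.sum()
  ret = ret.dtype.type(ret / rcount)
tcp mixer -0.0806 0.0567 0.1709 F [ 1.  -0.2  0. ] 9.9667
top [288.6 248.6] 416 f,s [0.012 0.238] ball mixer 0.0018 -0.0354
side hidden
```

The lever is in the right leg (s ≈ 0.24). Now I'll go behind it and push forward.

>>> send_rows(
  deltas=[
    [0,0,0.2,0.02,0,0,0],
    [0,0,0.4,0.04,0,0,0],
    [0,0,0.55,0.04,0,0,0],
    [0,0,0.62,0.04,0,0,0],
    [0,0.1,0.62,0.04,0,0,0],
    [0,0.2,0.62,0.04,0,0,0],
    [0,0.27,0.62,0.04,0,0,0],
    [0,0.31,0.62,0.04,0,0,0],
    [0,0.34,0.62,0.04,0,0,0],
    [0,0.37,0.62,0.04,0,0,0],
    [0,0.4,0.62,0.04,0,0,0],
    [0,0.43,0.62,0.04,0,0,0],
    [0,0.46,0.62,0.04,0,0,0],
    [0,0.49,0.62,0.04,0,0,0],
    [0,0.52,0.62,0.04,0,0,0],
    [0,0.54,0.62,0.04,0,0,0],
    [0,0.56,0.62,0.04,0,0,0],
    [0,0.58,0.62,0.04,0,0,0],
    [0,0.58,0.62,0.04,0,0,0],
  ],
)

```text
clock: 11.65
tcp_pos: [0.5833, 0.0164, 0.1641]
orientation: [3.138, -0.14, -0.0]
contact_force: [-0.6, 0.7, -0.8]
grip_width: -0.0001
```

```bash
python3 look.py k "(.27,.25)" "(.27,.25)" 2>&1 | grep -v Warn
```

```text
v,u=np.nonzero(m);k=np.hypot(u-near[0],v-near[1])<rad;return np.array([u[k].mean(),v[k].mean()]),k.sum()
  ret = ret.dtype.type(ret / rcount)
tcp mixer 0.0056 -0.0363 0.1641 F [-0.6  0.7 -0.8] 11.65
top hidden
side [305.8 234.3] 131 f,s [0.239 0.176] ball mixer 0.035 -0.0263
```

View pics/k.png

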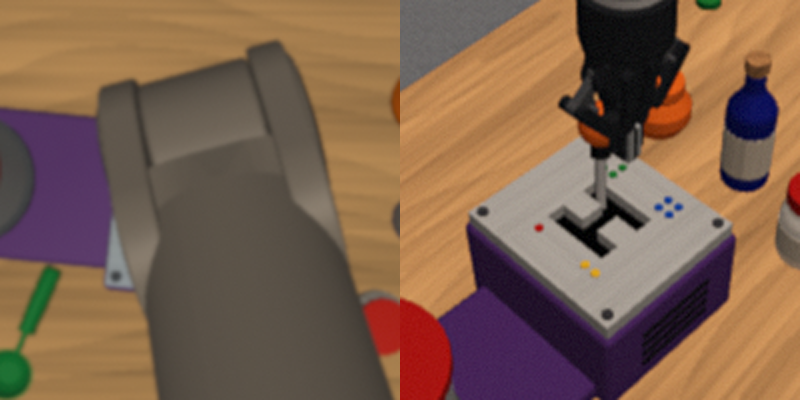

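The lever is well forward in the far-right slot. I'll creep the last few millimetres to the stop while watching the force.

>>> send_rows(
  deltas=[
    [0,0.015,0,0,0,0,0],
    [0,0.03,0,0,0,0,0],
    [0,0.04,0,0,0,0,0],
    [0,0.05,0,0,0,0,0],
    [0,0.06,0,0,0,0,0],
    [0,0.06,0,0,0,0,0],
    [0,0.06,0,0,0,0,0],
  ],
)

```text
clock: 12.33
tcp_pos: [0.5918, 0.0156, 0.1643]
orientation: [3.138, -0.14, -0.0]
contact_force: [-2.4, -0.3, -2.1]
grip_width: 0.0001
```

>>> send_rows(
  deltas=[
    [0,0.005,0,0,0,0,0],
    [0,0.01,0,0,0,0,0],
    [0,0.01,0,0,0,0,0],
  ],
)

```text
clock: 12.58
tcp_pos: [0.5928, 0.0156, 0.164]
orientation: [3.138, -0.14, -0.002]
contact_force: [-3.7, 0.3, -0.9]
grip_width: 0.0002
```

>>> send_rows(
  deltas=[
    [0,0.007,0,0,0,0,0],
    [0,0.013,0,0,0,0,0],
    [0,0.013,0,0,0,0,0],
  ],
)

```text
clock: 12.83
tcp_pos: [0.594, 0.0155, 0.1638]
orientation: [3.138, -0.139, -0.005]
contact_force: [-7.3, 0.7, 0.0]
grip_width: -0.0003
```

>>> send_rows(
  deltas=[
    [0,0.007,0,0,0,0,0],
    [0,0.013,0,0,0,0,0],
    [0,0.013,0,0,0,0,0],
  ],
)

```text
clock: 13.08
tcp_pos: [0.5952, 0.0154, 0.1636]
orientation: [3.138, -0.139, -0.007]
contact_force: [-8.8, -0.3, 0.2]
grip_width: -0.0
```

The force has risen to about 9 N at the expected position, so the lever is at the stop. Drawing clear.

>>> send_rows(
  deltas=[
    [0,-0.05,0,0,0,0,0],
    [0,-0.2,0,0,0,0,0],
    [0,-0.4,0,0,0,0,0],
    [0,-0.6,0,0,0,0,0],
    [0,-0.75,0,-0.2,0,0,0],
    [0,-0.75,0,-0.45,0,0,0],
    [0,-0.75,0,-0.6,0,0,0],
    [0,-0.75,-0.2,-0.6,0,0,0],
    [0,-0.75,-0.2,-0.6,0,0,0],
    [0,-0.75,-0.2,-0.6,0,0,0],
  ],
)

```text
clock: 13.92
tcp_pos: [0.4892, 0.057, 0.2557]
orientation: [-3.137, 0.135, -0.007]
contact_force: [-0.1, -0.9, -0.8]
grip_width: 0.0002
```

```bash
python3 look.py m "(.31,.25)" "(.31,.25)" 2>&1 | grep -v Warn
```

```text
tcp mixer -0.0917 -0.0042 0.2557 F [-0.1 -0.9 -0.8] 13.9167
top [292.  222.5] 372 f,s [0.321 0.244] ball mixer 0.046 -0.0362
side [308.8 229.1] 515 f,s [0.336 0.305] ball mixer 0.0472 -0.045
```

View pics/m.png

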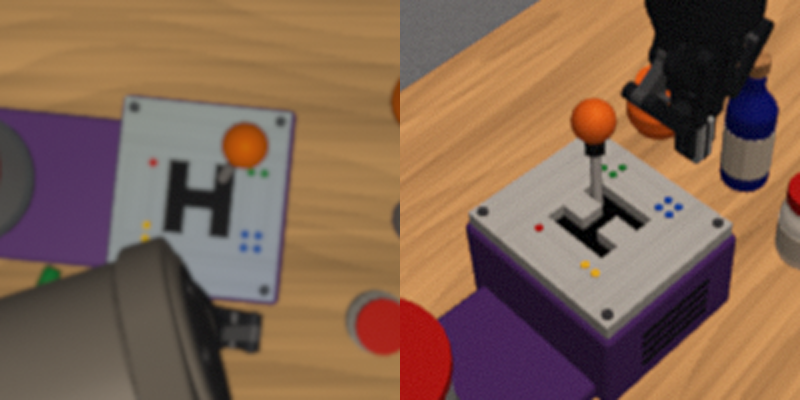

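The lever is home in slot 3: the top view measures f = 0.321 against the 0.32 stop, with s = 0.244. The robot is clear and the objects are where they were.

```bash
python3 -c "
from bench import r
print(r.hand_in())"
```

```text
the job is handed in; nothing more can be done
None
```

The mixer is in third gear: the lever is fully home in the far-right slot with the three green dots, and I've handed the job in. I used the shut fingertips for three pushes: forward to the cross channel, right into the right leg (this one in two strokes), then forward to the stop.

**Final position:** with the arm drawn clear, the top camera put the lever at fore 0.321 (the stop is 0.32) and side 0.244, within the right leg's play. The side camera gave fore 0.336 and side 0.305. That is past the stops, and I think it is off because the orange pot was behind the ball in that view.

**Forces:** the final push rose to about 9 N at the stop. The first stroke of the sideways push showed about 8 N upward on the fingers, so I backed off and finished it about 9 mm higher, with no such force in the reading afterwards.

**Surroundings:** the bottle and jar looked unmoved in the last picture. The pot and spoon were only partly in view, but nothing went near them. The tool read no contact, and the clock was at about 14 s.

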